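# Roll a safe hinge pin into the V-block and push it home

### The job

With the fingertips or the outside of the fingers, roll the loose iron hinge pin by its side across the cart top, up the ramp and into the groove of the steel V-block. Then push on the pin's end to slide it along the groove until it is home against the end stop, and leave it lying there. Do not grasp or lift the pin, and leave the other things on the cart where they are.

Things in the scene. Friction and masses are not known exactly. Their poses are not given: they have to be found in the camera images.
- pin: loose dull iron safe hinge pin, lightly oiled: plain round bar, 28 mm diameter, 140 mm long, about 0.66 kg, lying on the cart in front of the V-block's ramp. Origin at its centre, 14 mm above the cart; its own y axis runs along the bar, x and z turn as it rolls. Flat end faces at y = -70 and +70 mm. On the flat it soon stops when let go; from the ramp it rolls back.
- vblock: steel V-block fixed to the cart, place and yaw (within 0.3 rad) vary. Origin on the cart surface under the groove's bottom line; x points across the groove, away from the robot, y along the groove. Block, ramp and groove run from y = -60 to +60 mm; solid body behind the groove up to x = 46 mm, 34 mm high.
- vblock_lip (a point): point fixed on the V-block: middle of the groove's lip, at x = -16, y = 0, z = 10.7 mm in the V-block's frame (same axes). On the robot's side a plain ramp (10 degrees) rises to it from the cart at x = -77 mm. Past it the groove falls at 30 degrees to its bottom line (x = 0, z = 1.5 mm), then the back face rises at 60 degrees to x = 19, z = 34 mm.
- vblock_stop (a point): point fixed on the V-block: on the face of the end stop, at x = -5.1, y = +60, z = 20.6 mm in the V-block's frame (same axes). The stop is a dark upright plate across that end of the groove, 8 mm thick, from x = -14 to +46 mm, 40 mm high. The other end of the groove (y = -60 mm) is open.
- vblock_seat (a point): point fixed on the V-block: where the pin's centre is when the pin lies in the groove with its end against the stop; its other end then overhangs the groove's open end by 20 mm. At x = -5.1, y = -10, z = 20.6 mm in the V-block's frame (same axes).
- key_blank: flat copper key blank, about 62 x 26 x 3 mm, lying flat; bystander
- padlock: brass padlock lying flat, body 45 x 50 x 22 mm with a steel shackle; bystander
- lock_cylinder: brass euro-profile lock cylinder, 66 mm long, 31 mm high; bystander
- follower: thin aluminium rod standing on end, 13 mm diameter, 60 mm tall, behind the V-block; bystander
- pin_tray: red plastic pin tray with compartments, 100 x 140 x 24 mm; bystander
- screwdriver: screwdriver lying on the cart; bystander
- grease_tin: small steel tin, 60 mm diameter, 50 mm tall; bystander
There are look-alikes about, which are no part of the job. Of the things shaped like the pin, the dark steel one is meant.

How it is judged (in metres and radians):
On the way, in this order (a step that is already met when the one before it is completed fails the run):
1. the pin has rolled about its own axis by at least 69 degrees (not merely slid) before it crosses the groove's lip (angle between pin's own z axis and vertical above 1.2 rad and x of pin in the frame of vblock below -0.02 m), for 0.05 s.
2. the pin lies down in the groove (x of pin in the frame of vblock between -0.01 and 0 m and z of pin in the frame of vblock between 0.017 and 0.0245 m and angle between the y axis of pin and the y axis of vblock, either way round below 0.06 rad), for 0.2 s.
At the end, for the whole second after the job is handed in: The pin lies at rest in the groove (centre within 5 mm of the seated line across the groove and 4 mm in height, parallel to the groove within 0.06 rad) with its end within 3.5 mm of the end stop (all of step 2 and y of pin in the frame of vblock between -0.0135 and -0.007 m and linear speed of pin below 0.01 m/s and angular speed of pin below 0.15 rad/s); the robot touches nothing.
It fails at once if the pin is lifted, stood up or driven over the back of the V-block (centre more than 36 mm above the cart; resting in the groove it is at 21 mm) (height (world z) of pin above 0.036 m).
It fails at once if the pin is lifted off the open cart top before the ramp (6 mm up) (height (world z) of pin above 0.02 m and x of pin in the frame of vblock below -0.085 m).
It fails at once if one of the seven bystanders is disturbed (moved more than 15 mm) (distance of any of key_blank, padlock, lock_cylinder, follower, pin_tray, screwdriver, grease_tin from where it was at the start of the episode above 0.015 m).
It also fails if it takes over 58 s, if anything falls off the work surface, if the arm or the gripper's body presses on something with over 40 N, if the wrist force passes 120 N, or if a joint passes its speed limit or range.

### The arm

A 6-joint arm with a two-finger parallel gripper is mounted at the origin on the work surface. World frame = base frame: x ahead of the robot, y to its left, z up, the work surface at z = 0. Lengths are in mm, angles in degrees, forces in N, time in s.
With the tool pointing down it reaches from about 325 to 900 mm from the base axis. Payload 3.5 kg.
Tool frame: the origin (TCP) lies at the very end of the fingers, on their centre line; the grasp point (between the pads) lies 19 mm behind it; z points along the fingers, y is the line along which they close (so a half turn about z gives the same grasp; the last joint's range is limited). The gripper opens to 85 mm and grips with 20 to 120 N. Pads are 22 mm wide; open, the fingers measure 114 mm over their backs; the gripper's body (76 mm by 85 mm) begins 54 mm behind the grasp point. The pads swing forward as they close: fully open they stand 13 mm farther back than shut.
Start: joints at [-76.112, 15.837, -1.513, 72.651, 0, 84.076], TCP at [211.831, -588.005, 231.313] pointing down, gripper open.
Joint ranges: [-178.77, 178.77], [-48.84, 107.48], [-61.69, 71.31], [-111.58, 123.2], [-90, 87.43], [-180, 180]. Speed limits (degrees/s): [147.25, 147.25, 180, 180, 180, 180].

### API

Orientations are given as a 3x3 rotation matrix whose columns are the frame's x, y, z axes.
In Python, from plant import robot, optics, job, finder gives the robot as it stands.
- The arm moves only by the tool jog_arm, never from a script. Its argument "increments" is a list that holds one entry, the list of rows, each a list of 7 numbers: the turn, a rotation vector about the tool's x, y, z in degrees, then the shift along the tool's x, y, z in cm, then the opening, from -1 (shut) to 1 (fully open), so that 0 is half open. A call has 1 to 12 rows; each row is the pose to reach, as a shift and turn from the pose commanded when the call began, along the tool's axes at that moment; what a row does not reach only later rows make up. A row lasts 1/8 s, in which the tool goes at most 62.5 mm and 10.7 degrees, less where a joint would pass 70% of its speed; a pose out of reach is approached as far as the arm can. A call with a gripper value outside its range is refused whole. The fingers move at their own pace and stop on an object; "newtons" is the grip in N (left out, the last holds). Time passes only in rows, so rows that repeat a pose let the fingers close. It gives the time, the measured TCP pose, the force, the opening and the grip force at its end, in the units of the state.
- robot.read_state(): the state, without advancing time (a new reading comes with each control period).
- optics.get_image(name): name is "scene" or "top" or "wrist"; returns a dict with "img" (384x512x3 uint8, blue, green, red), "depth" (384x512 float32, mm along the optical axis (not along the pixel's ray), 0 where there is no reading), "fov_y" (degrees; the focal length in pixels is half the picture's height over the tangent of half this angle, whatever the lens; pixels are square), "cx", "cy" (the principal point, pixels), "dist" ([k1, k2, p1, p2, k3] as OpenCV has them; the pictures are not rectified), "R" (3x3) and "t" (3): a world point X has camera coordinates R X + t. Camera axes: x right, y down, z forward; pixel columns grow to the right and rows downward; lengths in mm; the calibration is good to about 2 mm. A picture is of the moment at which its call begins.
- job.job_done(): hands the job in; it is judged then, once.
Trained networks look in a picture, given as the dict that the camera call returned (one of the last four; its "shot" number tells which), for a name from the list of things; names that differ only in an ending like _2 or _b are one class to them, and where a whole thing is asked for, a point or a joint stands for the part that bears it (a point fixed in the world has none). Each returns a list of dicts, best first, with "conf" (0 to 1); they miss things now and then, are a little off and sometimes report something else, mostly with a low value. They report only what shows in the picture. A call takes as long as a camera call. They do not tell look-alikes from the thing itself.
- finder.boxes_of(picture, label): "extent" ([left, top, width, height] in pixels, round what is visible of it).
- finder.landmark_of(picture, label): "pixel" ([row, column] in pixels: a listed point, or the origin of a listed thing).
The state is a dict: "t": time; "joint_pos": joint angles; "joint_velocities": joint speeds; "joint_torque": joint torques, N m; "eef_pos": TCP position; "tool_rot": TCP orientation; "wrist_force": force on the tool from outside, world axes, zero at the start; "moment": the same for the moment, N m; "gripper_width": opening from 0.0 (shut) to 1.0 (fully open); "finger_force": force on a finger pad.
Only numpy, scipy, OpenCV 4.12 (cv2) and the standard library are available. Lean on these libraries where they do the work, as an engineer would, in place of code of your own. Each camera call takes 0.05 s, during which the arm holds its last target. There are 200 camera calls.

## Working session

There is one attempt and no reset: what is moved stays moved. The work goes in short steps, Python scripts to look and compute and a tool call to move; the robot and the scene stay as the last step left them, time stands still between calls to the robot, and variables do not carry over. Pictures are saved under pics/ and viewed, at most 10 in all, crops included, and the job is handed in when it is done.

Besides the shell and the picture viewer there is one more tool, called after "Emit:" as name(argument=value, ...) on one line, values as JSON. jog_arm: Moves the arm, as the interface text tells. Its arguments: {"type":"object","properties":{"increments":{"type":"array","items":{"type":"array","items":{"type":"array","items":{"type":"number"}}}},"newtons":{"type":"number"}},"required":["increments"]}

```bash
mkdir -p pics; cat > h.py <<'E'
import numpy as np, cv2
from plant import robot, optics, job, finder
def K(p):
    f=p["img"].shape[0]/2/np.tan(np.radians(p["fov_y"]/2))
    return np.array([[f,0,p["cx"]],[0,f,p["cy"]],[0,0,1.]])
def ray(p,row,col):
    u=cv2.undistortPoints(np.array([[[col,row]]],float),K(p),np.array(p["dist"],float))[0,0]
    R=np.array(p["R"]);t=np.array(p["t"]).ravel()
    return -R.T@t, R.T@np.array([u[0],u[1],1.])
def atz(p,row,col,z):
    o,d=ray(p,row,col); return o+d*(z-o[2])/d[2]
def cloud(p):
    h,w=p["depth"].shape
    c,r=np.meshgrid(np.arange(w),np.arange(h))
    u=cv2.undistortPoints(np.stack([c,r],-1).reshape(-1,1,2).astype(float),K(p),np.array(p["dist"],float))[:,0]
    D=p["depth"].reshape(-1,1).astype(float)
    X=np.hstack([u*D,D]); R=np.array(p["R"]);t=np.array(p["t"]).ravel()
    X=(X-t)@R; X[D[:,0]==0]=np.nan
    return X.reshape(h,w,3)
def proj(p,X):
    R=np.array(p["R"]);t=np.array(p["t"],float)
    return cv2.projectPoints(np.array(X,float).reshape(-1,1,3),cv2.Rodrigues(R)[0],t,K(p),np.array(p["dist"],float))[0][:,0]
E
python3 - <<'E'
from h import *
out=[]
for n in("top","scene"):
    p=optics.get_image(n); cv2.imwrite(f"pics/{n}0.png",p["img"])
    C=cloud(p)
    for l in("pin","vblock","vblock_lip","vblock_stop","vblock_seat"):
        for d in finder.landmark_of(p,l)[:4]:
            r,c=d["pixel"]; print(n,l,np.round(d["pixel"]),round(d["conf"],2),np.round(atz(p,r,c,{"vblock":0,"pin":14,"vblock_lip":10.7}.get(l,20.6))))
    for l in("pin","vblock"):
        for d in finder.boxes_of(p,l)[:4]: print(n,l,np.round(d["extent"]),round(d["conf"],2))
s=robot.read_state();print(s)
E
```

```text
top pin [280. 165.] 0.88 [283. 204.  14.]
top pin [102. 268.] 0.84 [756. -71.  14.]
top pin [246. 312.] 0.81 [ 363. -176.   14.]
top pin [258. 242.] 0.58 [335.   7.  14.]
top vblock [150. 215.] 0.86 [625.  75.   0.]
top vblock_lip [160. 214.] 0.77 [597.  78.  11.]
top vblock_lip [148.  99.] 0.39 [635. 385.  11.]
top vblock_stop [153. 194.] 0.57 [614. 129.  21.]
top vblock_seat [150. 217.] 0.81 [621.  67.  21.]
top pin [140. 267.  57.  31.] 0.97
top pin [209. 185.  50.  17.] 0.95
top pin [260.  78.  18.  48.] 0.9
top pin [289. 233.  51.  32.] 0.76
scene pin [241. 342.] 0.96 [755. -85.  14.]
scene pin [189. 266.] 0.91 [505.  30.  14.]
scene pin [179. 212.] 0.89 [343.   8.  14.]
scene pin [213. 177.] 0.77 [ 356. -171.   14.]
scene vblock [219. 243.] 0.43 [ 507. -101.    0.]
scene vblock_lip [188. 306.] 0.62 [600.  91.  11.]
scene vblock_stop [177. 315.] 0.89 [605. 142.  21.]
scene pin [186. 175.  52.  16.] 0.83
scene pin [163. 192.  26.  42.] 0.8
scene pin [312. 225.  64.  32.] 0.64
scene pin [255. 175.  24.  37.] 0.58
scene vblock [282. 168.  51.  41.] 0.98
{'t': 0.8, 'joint_pos': array([-7.61109709e+01,  1.58364428e+01, -1.50814803e+00,  7.26496566e+01,
        6.95483385e-04,  8.40759779e+01]), 'joint_velocities': array([ 0.03449872, -0.00658809,  0.04138287, -0.08961734,  0.08417594,
       -0.07742819]), 'joint_torque': array([-6.28960443e-04, -4.45421576e+01,  2.95545620e+01,  4.89399190e-04,
       -2.43954064e-04, -4.04364414e-06]), 'eef_pos': array([ 211.85441206, -588.04991358,  231.35124635]), 'tool_rot': array([[ 9.40803584e-01,  3.38952230e-01,  3.58841572e-05],
       [ 3.38952232e-01, -9.40803580e-01, -9.45522115e-05],
       [ 1.71126055e-06,  1.01118075e-04, -9.99999995e-01]]), 'wrist_force': array([ 0.44292059, -0.25767087,  0.31144051]), 'moment': array([-0.03819395, -0.00408368,  0.05647997]), 'finger_force': 0.0, 'gripper_width': 1.0012016828401697}
```

View pics/top0.png

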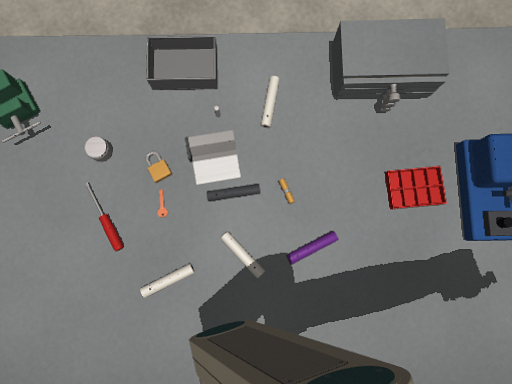

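View pics/scene0.png

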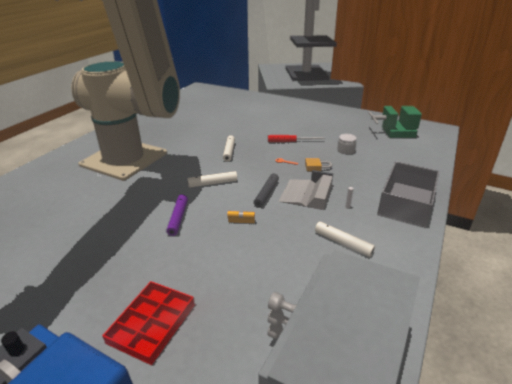

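The pin-shaped things in the top view are whites at (row 280, col 167), (100, 270) and (255, 242), purple at (246, 312), and dark steel at (192, 233). The dark one fits: it is the only dark one, and it lies in front of the ramp. I'll confirm it in an enlarged crop and measure it.

```bash
python3 - <<'E'
from h import *
p=optics.get_image("top"); C=cloud(p); im=p["img"]
# pin mask: dark
g=im.max(2); m=np.zeros(g.shape,np.uint8); m[180:204,200:265]=(g[180:204,200:265]<75)
m=cv2.morphologyEx(m,cv2.MORPH_OPEN,np.ones((3,3)))
n,l,s,c=cv2.connectedComponentsWithStats(m); i=1+s[1:,4].argmax(); print(s[i],c[i])
rr,cc=np.nonzero(l==i)
P=np.array([atz(p,r,q,14)[:2] for r,q in zip(rr,cc)]); print("pinrect",cv2.minAreaRect(P.astype(np.float32)), P.mean(0))
Q=C[rr,cc]; print("pin z",np.nanpercentile(Q[:,2],[5,50,95]))
print("table z",np.nanmedian(C[215:225,170:210,2]))
np.set_printoptions(linewidth=250)
print(np.round(C[124:190:2,180:250:5,2]))
cr=cv2.resize(im[115:225,130:310],None,fx=4.4,fy=4.4,interpolation=cv2.INTER_CUBIC);cv2.imwrite("pics/crop1.png",cr)
print(robot.read_state()['t'], p["t"],p["R"])
E
```

```text
[208 190  46  11 188] [227.70212766 195.29787234]
pinrect ((499.9755859375, 33.88329315185547), (118.7942886352539, 26.688304901123047), 88.95706176757812) [499.296599   41.3164581]
pin z [18.58993225 24.50894469 29.30723887]
table z 0.2425078315671831
[[ 2.  0.  0. -2. -3.  0.  1.  3. -5.  1. -5.  1.  0. -1.]
 [ 1. -3. -1. -2. -0. -3.  2. -0. -1. -3. -1.  1. -0.  0.]
 [ 0.  1.  2. -1. -0.  1. -2. -1. -3.  3.  3. -0.  3.  2.]
 [-2. -0.  0. -3. -1.  3. -3. -1.  1.  5. 35.  2.  1.  4.]
 [-1.  3.  0. -2.  4.  4.  2. -5. 36. 36. 30. -1. -1.  1.]
 [ 3.  2.  1.  1. -1. 36. 35. 33. 32. 35. 38. -1.  1.  0.]
 [-7.  1.  3. 33. 33. 30. 31. 30. 38. 34. 36.  0.  7.  3.]
 [-0. -2. 36. 34. 34. 33. 36. 36. 35. 40. 37. nan  0. -3.]
 [ 0.  1. 41. 34. 36. 33. 40. 35. 34. 30. 32. -3.  2.  3.]
 [ 0. 25. 31. 33. 37. 29. 36. 35. 33. 29. 31.  1. -1.  2.]
 [-1.  2. 32. nan 37. 32. 32. 28. 28. 28. 25. 21.  4.  2.]
 [-1. -2. 31. 32. 32. 28. 22. 18. 21. 21. 17. 13.  4.  2.]
 [ 6.  1. 30. 26. 24. 21. 21. 18. 17. 14. 10. 10. -0.  1.]
 [-2.  1. 35. 15. 14. 18. 11. 13.  6.  4.  4.  4. -2. -2.]
 [ 3. -2. 36. 14. 11.
[... 567 characters left out ...]
]
 [-1. -3.  0.  9.  5.  4.  5.  8.  2.  4.  3.  1.  2.  3.]
 [-4. -1. -3.  2.  4.  1.  2.  0.  5. -1.  9.  3.  3. -4.]
 [ 1.  2.  2. -2.  4.  5.  3.  6. -1.  3. -0. -2.  2. -0.]
 [ 4.  4. -3. -1.  5.  2.  2.  4.  3.  3. -2.  1.  1. -1.]
 [-3. -0. -1.  2. -0.  5.  3.  1. -3. -1.  0.  1.  6. -1.]
 [-3.  2. -4.  1.  4.  2.  2.  3. -2.  4. -3.  0. -0.  2.]
 [-2.  3. -0.  0.  1.  1. -1. -2. -3. -1. -4. -0. -2. -2.]
 [ 2. -1. -2.  1. -2.  2.  2.  1.  3.  0. -1. -1. -2. 21.]
 [-4. -4.  0. -2. -2.  2. -3.  1.  1. -0. 18. 24. 27. 24.]]
0.85 [ -16.74768025  506.14665319 1078.09085048] [[-0.01796704 -0.9998372  -0.00166097]
 [-0.98836739  0.0180118  -0.15101483]
 [ 0.15102016 -0.00107164 -0.9885301 ]]
```

View pics/crop1.png

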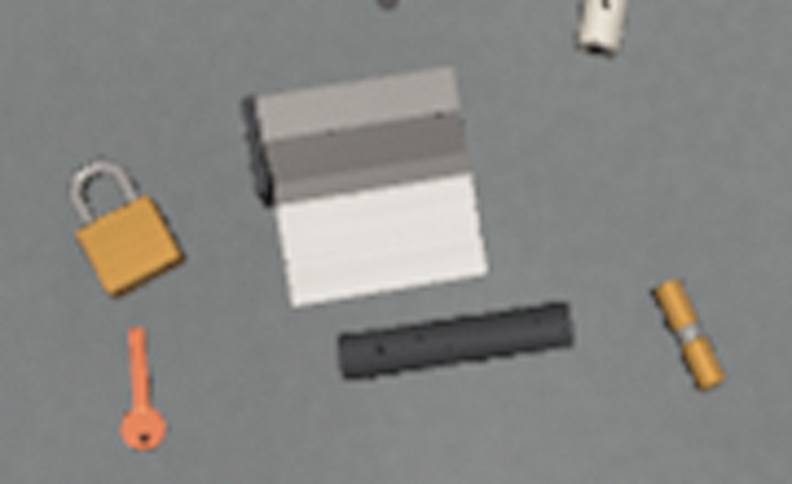

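The crop confirms it: the dark iron bar runs from crop (340, 357) to (571, 325), in front of the white ramp. The dark stop plate is at the groove's left (+y) end, and the padlock, key and lock cylinder stand clear. Next I'll compute the frames.

```bash
python3 - <<'E'
from h import *
p=optics.get_image("top")
f=lambda x,y,z: atz(p,115+(y+.5)/4.4-.5,130+(x+.5)/4.4-.5,z)[:2]
# fit vblock pose by pixel reprojection of corners (V frame mm)
V=np.array([[-77,60,0],[-77,-60,0],[-16,60,10.7],[-16,-60,10.7],[46,-60,34],[46,60,34]],float)
I=np.array([[293,306],[488,272],[275,205],[471,174],[455,68],[257,97]],float)
I=np.array([[130+(x+.5)/4.4-.5,115+(y+.5)/4.4-.5] for x,y in I])
T=lambda q,X:np.c_[q[0]+X[:,0]*np.cos(q[2])-X[:,1]*np.sin(q[2]),q[1]+X[:,0]*np.sin(q[2])+X[:,1]*np.cos(q[2]),X[:,2]]
from scipy.optimize import least_squares
r=least_squares(lambda q:(proj(p,T(q,V))-I).ravel(),[620,75,-.1]);q=r.x
print("vblock",q,np.round(r.fun.reshape(-1,2),1))
a,b=f(340,357,14),f(572,325,14);d=a-b;print("pin ends",a,b,"len",np.hypot(*d),"yaw",np.arctan2(-d[0],d[1]),"c",(a+b)/2)
Rz=np.array([[np.cos(q[2]),-np.sin(q[2])],[np.sin(q[2]),np.cos(q[2])]])
for e in(a,b,(a+b)/2):print("in V",(e-q[:2])@Rz)
for l in("padlock","key_blank","lock_cylinder"):
    bx=finder.boxes_of(p,l)[0]["extent"];print(l,[np.round(atz(p,bx[1]+k*bx[3],bx[0]+j*bx[2],0)[:2]) for k,j in((0,0),(1,1))])
np.save("q.npy",q)
E
```

```text
vblock [6.18189057e+02 7.79308682e+01 1.43474988e-01] [[ 0.  -0.1]
 [-0.1  0.5]
 [ 0.4  0. ]
 [ 0.1  0. ]
 [-0.3 -0.4]
 [-0.1  0. ]]
pin ends [499.087972    96.30027025] [515.99569496 -43.32895133] len 140.64917566953332 yaw 0.12050345874160684 c [507.54183348  26.48565946]
in V [-115.25081707   35.21011908]
in V [-118.48145963 -105.40194855]
in V [-116.86613835  -35.09591473]
padlock [array([628., 270.]), array([539., 186.])]
key_blank [array([521., 226.]), array([442., 205.])]
lock_cylinder [array([ 570., -382.]), array([ 448., -534.])]
```

Emit:
jog_arm(increments=[[[0, 0, 11.6, 44.2, -48.7, 0, 1], [0, 0, 11.6, 44.2, -48.7, 0, 1], [0, 0, 11.6, 44.2, -48.7, 0, 1], [0, 0, 11.6, 44.2, -48.7, 0, 1], [0, 0, 11.6, 44.2, -48.7, 0, 1], [0, 0, 11.6, 44.2, -48.7, 0, 1], [0, 0, 11.6, 44.2, -48.7, 0, 1], [0, 0, 11.6, 44.2, -48.7, 0, 1], [0, 0, 11.6, 44.2, -48.7, 0, 1], [0, 0, 11.6, 44.2, -48.7, 0, 1], [0, 0, 11.6, 44.2, -48.7, 0, 1], [0, 0, 11.6, 44.2, -48.7, 0, 1]]])

```text
t: 2.55
eef_pos: [463.2, 21.8, 231.4]
tool_rot: [[0.989, 0.147, 0.0], [0.147, -0.989, 0.0], [0.0, 0.0, -1.0]]
wrist_force: [-0.3, -0.2, -0.6]
gripper_width: 1.001
finger_force: 0.0
```

Emit:
jog_arm(increments=[[[0, 0, 0, 0, 0, 6, 1], [0, 0, 0, 0, 0, 12, 1], [0, 0, 0, 0, 0, 18, 1], [0, 0, 0, 0, 0, 21, 1], [0, 0, 0, 0, 0, 21, 1]]])

```text
t: 3.18
eef_pos: [459.3, 19.2, 19.2]
tool_rot: [[0.99, 0.141, -0.007], [0.141, -0.99, 0.0], [-0.006, -0.001, -1.0]]
wrist_force: [0.7, 0.1, 0.5]
gripper_width: 0.997
finger_force: 0.0
```

```bash
cat > look.py <<'E'
from h import *
import sys
p=optics.get_image("wrist");w=p["img"]
s=optics.get_image("scene")["img"][130:250,200:350]
cv2.imwrite("pics/"+sys.argv[1],np.vstack([w,cv2.resize(s,(512,216),interpolation=2)[:216]]))
q=np.load("q.npy");e=robot.read_state()["eef_pos"];d=e[:2]-q[:2];c,k=np.cos(q[2]),np.sin(q[2])
print("TCP in V",d@np.array([[c,-k],[k,c]]),e[2])
E
python3 look.py l1.png
```

```text
TCP in V [-161.72543761  -35.97757114] 22.204906633110483
```

View pics/l1.png

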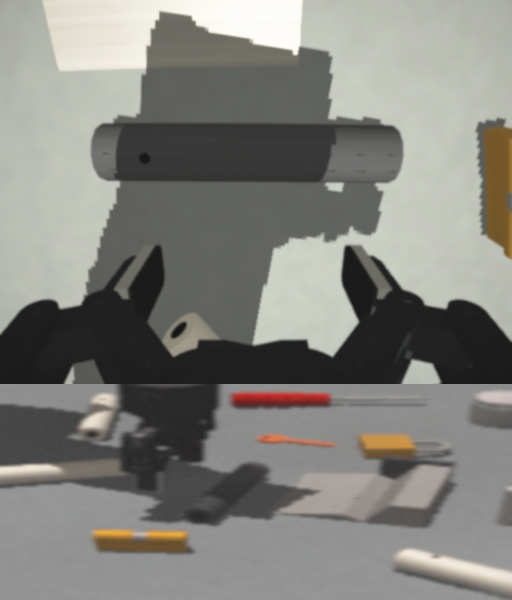

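The wrist view shows the pin lying parallel to the fingers (row 152, columns 92–403), with both fingers behind it. I'm descending behind it now.

Emit:
jog_arm(increments=[[[0, 0, 0, 0, 0, 1.0, 1], [0, 0, 0, 0, 0, 1.5, 1], [0, 0, 0, 0, 0, 1.8, 1], [0, 0, 0, 0, 0, 2.1, 1], [0, 0, 0, 0, 0, 2.1, 1]]])

```text
t: 3.9
eef_pos: [462.4, 20.1, 0.1]
tool_rot: [[0.99, 0.143, -0.0], [0.143, -0.99, 0.0], [-0.0, -0.0, -1.0]]
wrist_force: [0.3, 0.5, -0.7]
gripper_width: 0.998
finger_force: 0.0
```

Emit:
jog_arm(increments=[[[0, 0, 0, 0, 0, 0.2, 1], [0, 0, 0, 0, 0, 0.4, 1], [0, 0, 0, 0, 0, 0.4, 1]]])

```text
t: 4.28
eef_pos: [462.4, 20.0, -3.9]
tool_rot: [[0.99, 0.143, -0.0], [0.143, -0.99, 0.0], [-0.0, -0.0, -1.0]]
wrist_force: [0.3, 0.0, -0.3]
gripper_width: 1.003
finger_force: 0.0
```

Emit:
jog_arm(increments=[[[0, 0, 0, 0.8, 0, 0, 1], [0, 0, 0, 1.4, 0, 0, 1], [0, 0, 0, 1.8, 0, 0, 1], [0, 0, 0, 2.2, 0, 0, 1], [0, 0, 0, 2.6, 0, 0, 1], [0, 0, 0, 3.0, 0, 0, 1], [0, 0, 0, 3.4, 0, 0, 1], [0, 0, 0, 3.8, 0, 0, 1], [0, 0, 0, 4.2, 0, 0, 1], [0, 0, 0, 4.6, 0, 0, 1], [0, 0, 0, 5.0, 0, 0, 1], [0, 0, 0, 5.2, 0, 0, 1]]])

```text
t: 5.78
eef_pos: [514.7, 27.5, -3.6]
tool_rot: [[0.99, 0.143, 0.001], [0.143, -0.99, 0.0], [0.001, 0.0, -1.0]]
wrist_force: [0.5, 0.0, 0.5]
gripper_width: 1.001
finger_force: 0.0
```

```bash
python3 look.py l2.png
```

```text
TCP in V [-109.6898753   -35.17604958] -3.567532652290928
```

View pics/l2.png

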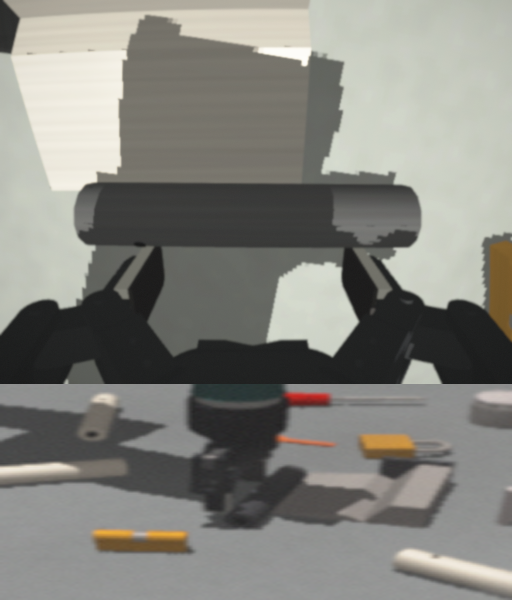

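The pin is rolling squarely against both fingertips (rows 183–247), at the foot of the ramp. The drilled hole has turned from the top to the rear edge. Next is up the ramp.

Emit:
jog_arm(increments=[[[0, 0, 0, 0.4, 0, 0, 1], [0, 0, 0, 0.8, 0, 0, 1], [0, 0, 0, 1.2, 0, -0.1, 1], [0, 0, 0, 1.6, 0, -0.15, 1], [0, 0, 0, 2.0, 0, -0.2, 1], [0, 0, 0, 2.4, 0, -0.3, 1], [0, 0, 0, 2.8, 0, -0.35, 1], [0, 0, 0, 3.2, 0, -0.4, 1], [0, 0, 0, 3.6, 0, -0.5, 1], [0, 0, 0, 4.0, 0, -0.55, 1], [0, 0, 0, 4.4, 0, -0.65, 1], [0, 0, 0, 4.8, 0, -0.7, 1]]])

```text
t: 7.38
eef_pos: [561.9, 34.3, 3.4]
tool_rot: [[0.99, 0.143, 0.0], [0.143, -0.99, 0.0], [0.0, -0.0, -1.0]]
wrist_force: [-4.4, -0.7, 2.0]
gripper_width: 1.002
finger_force: 2.3
```

Emit:
jog_arm(increments=[[[0, 0, 0, 0.4, 0, -0.05, 1], [0, 0, 0, 0.8, 0, -0.1, 1], [0, 0, 0, 1.1, 0, -0.15, 1], [0, 0, 0, 1.4, 0, -0.2, 1], [0, 0, 0, 1.6, 0, -0.25, 1], [0, 0, 0, 1.8, 0, -0.3, 1], [0, 0, 0, 2.0, 0, -0.35, 1], [0, 0, 0, 2.2, 0, -0.35, 1], [0, 0, 0, 2.4, 0, -0.35, 1], [0, 0, 0, 2.6, 0, -0.35, 1]]])

```text
t: 8.62
eef_pos: [588.3, 38.0, 7.1]
tool_rot: [[0.99, 0.143, 0.001], [0.143, -0.99, 0.0], [0.001, 0.0, -1.0]]
wrist_force: [0.2, -0.2, -0.3]
gripper_width: 0.998
finger_force: 0.0
```

```bash
python3 look.py l3.png
```

```text
TCP in V [-35.50361215 -35.21941439] 6.963420596339722
```

View pics/l3.png

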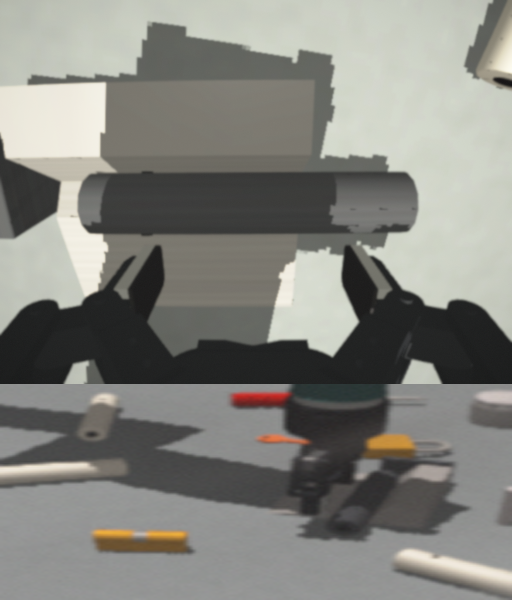

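The pin has dropped into the groove, parallel to it (row 203, columns 78–418), and the fingers are clear of it. I'm backing off, shutting the fingers and going round to the open end.

Emit:
jog_arm(increments=[[[0, 0, 0, -2, 0, 0, 1], [0, 0, 0, -2, 0, -6, 1], [0, 0, 0, -2, 0, -9, -1], [0, 0, 0, 3, 5, -9, -1], [0, 0, 0, 3, 10.3, -9, -1], [0, 0, 0, 3, 10.3, -9, -1], [0, 0, 0, 3, 10.3, -9, -1], [0, 0, 0, 3, 10.3, -9, -1]]])

```text
t: 9.72
eef_pos: [630.9, -58.5, 96.5]
tool_rot: [[0.99, 0.144, -0.001], [0.144, -0.99, 0.0], [-0.001, -0.001, -1.0]]
wrist_force: [0.4, 0.3, -0.1]
gripper_width: 0.0
finger_force: 0.0
```

```bash
python3 look.py l4.png; python3 - <<'E'
from h import *
p=optics.get_image("wrist");q=np.load("q.npy");c,k=np.cos(q[2]),np.sin(q[2])
for v in((-5.1,-105,20.6),(-5.1,35,20.6),(-5.1,60,20.6)):
    print(v,proj(p,[q[0]+c*v[0]-k*v[1],q[1]+k*v[0]+c*v[1],v[2]]))
E
```

```text
TCP in V [  -6.73916739 -136.84834211] 96.62858911621598
(-5.1, -105, 20.6) [[210.23068971 196.51273898]]
(-5.1, 35, 20.6) [[ 30.27341018 196.01088153]]
(-5.1, 60, 20.6) [[  0.9756238  195.88824367]]
```

View pics/l4.png

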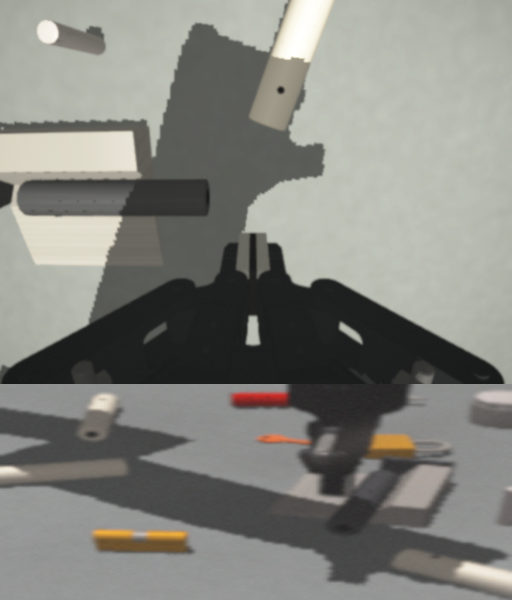

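The wrist view shows the pin's free end at (row 197, column 210), where the model predicted it. The finger path is clear, so I'm going down and pushing.

Emit:
jog_arm(increments=[[[0, 0, 0, 0.1, 0, 4, -1], [0, 0, 0, 0.1, 0, 7, -1], [0, 0, 0, 0.1, 0, 8.3, -1], [0, 0, 0, 0.1, 0, 8.3, -1], [0, 0, 0, 0.1, -1.0, 8.3, -1], [0, 0, 0, 0.1, -1.5, 8.3, -1], [0, 0, 0, 0.1, -1.8, 8.3, -1], [0, 0, 0, 0.1, -2.1, 8.3, -1], [0, 0, 0, 0.1, -2.4, 8.3, -1], [0, 0, 0, 0.1, -2.6, 8.3, -1], [0, 0, 0, 0.1, -2.6, 8.3, -1]]])

```text
t: 11.25
eef_pos: [629.6, -35.2, 14.3]
tool_rot: [[0.99, 0.142, 0.001], [0.142, -0.99, -0.003], [0.001, 0.003, -1.0]]
wrist_force: [-0.5, -5.1, 2.1]
gripper_width: 0.002
finger_force: 2.6
```

Emit:
jog_arm(increments=[[[0, 0, 0, 0, -0.3, 0, -1], [0, 0, 0, 0, -0.6, 0, -1], [0, 0, 0, 0, -0.9, 0, -1], [0, 0, 0, 0, -1.2, 0, -1], [0, 0, 0, 0, -1.4, 0, -1], [0, 0, 0, 0, -1.6, 0, -1], [0, 0, 0, 0, -1.7, 0, -1], [0, 0, 0, 0, -1.8, 0, -1], [0, 0, 0, 0, -1.8, 0, -1]]])

```text
t: 12.38
eef_pos: [626.9, -17.6, 14.4]
tool_rot: [[0.99, 0.142, 0.001], [0.142, -0.99, -0.003], [0.0, 0.003, -1.0]]
wrist_force: [-0.4, -5.8, 2.9]
gripper_width: -0.001
finger_force: 2.8
```

Emit:
jog_arm(increments=[[[0, 0, 0, 0, -0.1, 0, -1], [0, 0, 0, 0, -0.2, 0, -1], [0, 0, 0, 0, -0.3, 0, -1], [0, 0, 0, 0, -0.3, 0, -1]]])

```text
t: 12.88
eef_pos: [626.5, -14.7, 14.4]
tool_rot: [[0.99, 0.142, 0.001], [0.142, -0.99, -0.003], [0.0, 0.003, -1.0]]
wrist_force: [0.1, -5.1, 2.7]
gripper_width: -0.001
finger_force: 2.8
```

Emit:
jog_arm(increments=[[[0, 0, 0, 0, -0.1, 0, -1], [0, 0, 0, 0, -0.2, 0, -1], [0, 0, 0, 0, -0.2, 0, -1]]])

```text
t: 13.25
eef_pos: [626.2, -12.9, 14.4]
tool_rot: [[0.99, 0.142, 0.001], [0.142, -0.99, -0.004], [0.0, 0.004, -1.0]]
wrist_force: [-0.9, -6.2, 2.6]
gripper_width: -0.0
finger_force: 3.1
```

Emit:
jog_arm(increments=[[[0, 0, 0, 0, -0.1, 0, -1], [0, 0, 0, 0, -0.2, 0, -1], [0, 0, 0, 0, -0.2, 0, -1]]])

```text
t: 13.62
eef_pos: [626.2, -12.9, 14.5]
tool_rot: [[0.99, 0.141, 0.001], [0.141, -0.99, -0.008], [0.0, 0.008, -1.0]]
wrist_force: [0.3, -11.2, 1.9]
gripper_width: -0.001
finger_force: 5.4
```

Emit:
jog_arm(increments=[[[0, 0, 0, 0, -0.1, 0, -1], [0, 0, 0, 0, -0.2, 0, -1], [0, 0, 0, 0, -0.2, 0, -1]]])

```text
t: 14.0
eef_pos: [626.2, -12.8, 14.5]
tool_rot: [[0.99, 0.139, 0.001], [0.139, -0.99, -0.012], [-0.0, 0.012, -1.0]]
wrist_force: [0.3, -15.5, 1.4]
gripper_width: -0.001
finger_force: 7.6
```

The pin has stopped: force is rising to 15 N with no motion, so it is against the stop. I'm backing off along −y and lifting, well clear of the view.

Emit:
jog_arm(increments=[[[0, 0, 0, 0, 0.5, 0, -1], [0, 0, 0, 0, 2, 0, -1], [0, 0, 0, 0, 4, 0, -1], [0, 0, 0, 0, 4, -6, -1], [0, 0, 0, 0, 4, -12, -1], [0, 0, 0, -4, 9, -16, -1], [0, 0, 0, -8, 14, -16, -1], [0, 0, 0, -12, 18, -16, -1], [0, 0, 0, -12, 20, -16, -1], [0, 0, 0, -12, 20, -16, -1]]])

```text
t: 15.25
eef_pos: [534.5, -224.6, 173.9]
tool_rot: [[0.99, 0.139, 0.001], [0.139, -0.99, 0.0], [0.001, 0.0, -1.0]]
wrist_force: [-0.2, 1.4, -0.9]
gripper_width: 0.003
finger_force: 0.0
```

```bash
python3 - <<'E'
from h import *
p=optics.get_image("top");q=np.load("q.npy");c,k=np.cos(q[2]),np.sin(q[2])
cv2.imwrite("pics/f.png",cv2.resize(p["img"][115:225,130:310],None,fx=4.4,fy=4.4,interpolation=2))
for y in(-80,60):
    v=(-5.1,y,20.6);u=proj(p,[q[0]+c*v[0]-k*v[1],q[1]+k*v[0]+c*v[1],v[2]])[0]; print(y,(u-[130,115])*4.4)
E
```

```text
-80 [498.70092019 146.13165479]
60 [270.12071692 182.34887961]
```

View pics/f.png

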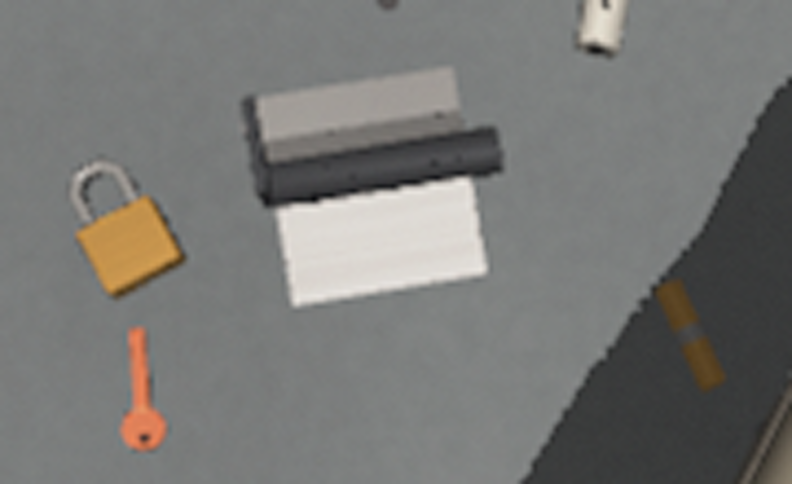

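The pin lies in the groove from the stop at crop (270, 182) to its free end at (500, 148), matching the predicted seat. The padlock, key and lock cylinder have not moved.

```bash
python3 -c "
from plant import job
print(job.job_done())"
```

```text
the job is handed in; nothing more can be done
None
```

I rolled the dark iron pin up the ramp into the V-block groove and pushed it along until it stopped against the end stop. The last picture shows it lying at the predicted seat with the robot clear, and the job is handed in; no verdict came back.

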